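# Empty the button tester's tray, then hold its gate slide at the mark

### The job

Empty the tester's catch tray by putting the push button and the white spacer block into the open tote. Only once both are in the tote, pull the tester's spring-return gate slide out by its upright paddle until its pointer lines up with the steel index mark beside the rail, and finish while still holding it steady there, since it springs shut when let go. Leave the soldering iron stand and the two test probes as they are.

Things in the scene. Friction and masses are not known exactly. Their poses are not given: they have to be found in the camera images.
- tester: Grey button tester, fixed on the cork board. Origin on the board's top (z = 12 mm), 100 mm in front of the housing's front face; x points to the housing, the robot's side is -x. Housing: x 100 to 240, y -155 to 155 mm, 70 high, open hopper on its back half up to 105. Gate rail at front right: x -90 to 100, y -128 to -72, 30 high, with the slide on it.
- tray_in (a point): Centre of the inner floor of the tester's black plastic catch tray, in front of the housing on the left. Tray outside 145 mm (tester x) by 200 (tester y), walls 3 thick and 18 high; this floor is 3 mm above the board. Axes as the tester's.
- button_mid (a point): Clear polycarbonate arcade push button standing on its flange in the catch tray: flange 34 mm diameter and 5 thick at the bottom, straight round barrel 27 diameter above it, 32 high in all (plus a small terminal 3 high on top), 30 g. The point is on its axis, 16 mm above its underside; z up along the axis.
- spacer_mid (a point): White nylon spacer block in the catch tray, 40 mm long (its x) by 24 wide (its y) by 30 high (its z), 40 g. The point is its centre, 15 mm above its underside. Room for fingers on its two long faces. Button and spacer lie side by side along the tester's y, at least 70 mm between centres; which one is on which side varies.
- tote: Open grey plastic tote standing on the cork board, to the left or right of the tester: outside 200 (x) by 150 (y) by 65 (z) mm, walls and floor 4 to 5 thick, 0.6 kg, loose. Origin at the centre of its underside.
- slide (a joint): How far the gate slide is pulled out, in m: 0 = shut (as it starts), grows as it is pulled towards the tester's -x, stop at 0.08. The spring pulls it shut with about 5.5 N at 0, rising by 1.1 N per 10 mm.
- slide_grip (a point): Grip point of the gate slide's upright black paddle: 16 mm thick along the tester's x (the pull direction), 36 wide along y; its top is 21 mm above this point, its foot 24 below, on a steel carriage 50 (x) by 40 (y). When shut: tester x 0, y -100, 66 mm above the board. Moves with the slide; axes as the tester's.
- slide_pointer (a point): Tip of the small steel pointer that sticks out of the carriage's right side (tester -y), 4 mm wide, directly beside the middle of the paddle (same tester x as slide_grip, 35 mm to its -y). Moves with the slide; axes as the tester's.
- mark_top (a point): Top of the steel index mark, an upright blade 4 mm thick (tester x) by 12 wide on a small dark foot, fixed on the board just right of the gate rail, level with the pointer, 42 mm above the board. Its place along the pull varies: the pointer must travel 38 to 60 mm to line up with it in tester x. Axes as the tester's.
- iron_stand: Bystander: soldering iron stand, brass holder on a dark steel foot 100 by 70 mm, 95 high, loose, on the opposite side of the tester from the tote. Origin at the centre of its underside.
- probe_a: Bystander: red plastic test probe with a steel tip, 113 mm long, 11 high, lying on the board in front of the tester on the robot's side. Origin near the middle of its underside, x towards its tip.
- probe_b: Bystander: second red test probe, the same, farther to the right (-y).
- button: The push button as a body, origin at the centre of its underside.
- spacer: The spacer block as a body, origin at the centre of its underside.
There are look-alikes about, which are no part of the job. Leave any pink look-alike of the button alone.

How it is judged (in metres and radians):
On the way, in this order (a step that is already met when the one before it is completed fails the run):
1. button and spacer are both in the tote and let go, the gate slide still shut (x of button_mid in the frame of tote between -0.097 and 0.097 m and y of button_mid in the frame of tote between -0.072 and 0.072 m and z of button_mid in the frame of tote between 0 and 0.065 m and x of spacer_mid in the frame of tote between -0.097 and 0.097 m and y of spacer_mid in the frame of tote between -0.072 and 0.072 m and z of spacer_mid in the frame of tote between 0 and 0.065 m and angle between tote's own z axis and vertical below 0.15 rad and contact force between the fingers and button below 0.1 N and contact force between the fingers and spacer below 0.1 N and value of joint slide below 0.015 m), for 0.2 s.
2. the gate slide is held by the fingers with its pointer at the mark (x of slide_pointer in the frame of mark_top between -0.005 and 0.005 m and contact force between the fingers and slide above 2 N and velocity of joint slide between -0.01 and 0.01 m/s), for 0.5 s.
At the end, for the whole second after the job is handed in: The robot's fingers hold the gate slide still with its pointer within 5 mm of the index mark along the pull (fingers pressing on it with more than 2 N, no loose thing touching it), while the button and the spacer block lie at rest inside the upright tote, below its rim (all of step 2 and x of button_mid in the frame of tote between -0.097 and 0.097 m and y of button_mid in the frame of tote between -0.072 and 0.072 m and z of button_mid in the frame of tote between 0 and 0.065 m and x of spacer_mid in the frame of tote between -0.097 and 0.097 m and y of spacer_mid in the frame of tote between -0.072 and 0.072 m and z of spacer_mid in the frame of tote between 0 and 0.065 m and angle between tote's own z axis and vertical below 0.15 rad and contact force between slide and button below 0.3 N and contact force between slide and spacer below 0.3 N and contact force between slide and tote below 0.3 N and contact force between slide and iron_stand below 0.3 N and contact force between slide and probe_a below 0.3 N and contact force between slide and probe_b below 0.3 N and linear speed of each of button, spacer below 0.02 m/s); the arm keeps its last pose, push and grip.
It fails at once if the gate slide is pulled more than 15 mm before both parts are in the tote (value of joint slide above 0.015 m and not ((x of button_mid in the frame of tote between -0.097 and 0.097 m and y of button_mid in the frame of tote between -0.072 and 0.072 m and z of button_mid in the frame of tote between 0 and 0.065 m and x of spacer_mid in the frame of tote between -0.097 and 0.097 m and y of spacer_mid in the frame of tote between -0.072 and 0.072 m and z of spacer_mid in the frame of tote between 0 and 0.065 m and angle between tote's own z axis and vertical below 0.15 rad))).
It fails at once if the soldering iron stand is moved more than 30 mm or tipped (distance of iron_stand from where it was at the start of the episode above 0.03 m or angle between iron_stand's own z axis and vertical above 0.4 rad).
It fails at once if a test probe is moved more than 30 mm (distance of any of probe_a, probe_b from where it was at the start of the episode above 0.03 m).
It also fails if it takes over 69 s, if anything falls off the work surface, if the arm or the gripper's body presses on something with over 40 N, if the wrist force passes 120 N, or if a joint passes its speed limit or range.

### The arm

A 6-joint arm with a two-finger parallel gripper is mounted at the origin on the work surface. World frame = base frame: x ahead of the robot, y to its left, z up, the work surface at z = 0. Lengths are in mm, angles in degrees, forces in N, time in s.
With the tool pointing down it reaches from about 300 to 875 mm from the base axis. Payload 6.4 kg.
Tool frame: the origin (TCP) lies midway between the tips of the shut fingers; the grasp point (between the pads) lies 19 mm behind it; z points along the fingers, x is the direction in which the jaws open and shut, and the axes are right-handed (so a half turn about z gives the same grasp; the last joint's range is limited). The gripper opens to 88 mm and grips with 3 to 60 N. Pads are 18 mm wide; open, the fingers measure 123 mm over their backs; the gripper's body (75 mm by 187 mm) begins 45 mm behind the grasp point.
Start: joints at [-83.325, 10.359, 92.074, -0, 77.567, -11.82], TCP at [182.42, -545.311, 238.714] pointing down, gripper open.
Joint ranges: [-171.53, 171.53], [-51.25, 118.39], [17.06, 147.69], [-65.23, 245.23], [0, 150.52], [-178.68, 178.68]. Speed limits (degrees/s): [147.25, 147.25, 172.46, 180, 180, 180].

### API

Orientations are given as [roll, pitch, yaw] about the fixed x, y, z axes, in that order (R = Rz(yaw) Ry(pitch) Rx(roll)).
In Python, from rig import env gives the robot as it stands. The module is installed in compiled form; this text tells all that it offers.
- The arm moves only by the shell command python3 -m handwheel 'ROWS' [FORCE]. ROWS is JSON, a list of rows, each a list of 7 numbers: the closure, from -1 (fully open) to 1 (shut), so that 0 is half open, then the shift along the tool's x, y, z in mm, then the turn, a rotation vector about the tool's x, y, z in units of 5 degrees (1.0 is 5 degrees). A call has 1 to 8 rows; each row shifts and turns the commanded pose from where the row before left it, along the tool's axes as they then stand; what a row does not reach is not made up. A row lasts 1/10 s, in which the tool goes at most 50 mm and 8.59 degrees, less where a joint would pass 70% of its speed; a pose out of reach is approached as far as the arm can. A call with a gripper value outside its range is refused whole. The fingers move at their own pace and stop on an object; FORCE is the grip in N (left out, the last holds). Time passes only in rows, so rows that do not move let the fingers close. It gives the time, the measured TCP pose, the force and the opening at its end, in the units of the state.
- env.get_state(): the state, without advancing time (a new reading comes with each control period).
- env.grab_frame(name): name is "scene" or "side" or "wrist"; returns a dict with "img" (400x640x3 uint8, blue, green, red), "z_map" (400x640 float32, mm along the optical axis (not along the pixel's ray), 0 where there is no reading), "fx", "fy", "cx", "cy" (pixels), "origin" and "orientation" of the camera in the world. Camera axes: x right, y up, looking along -z (the intrinsics and any distortion apply to the point x, -y, -z); pixel columns grow to the right and rows downward; lengths in mm; the calibration is good to about 2 mm. A picture is of the moment at which its call begins.
- env.hand_in(): hands the job in, once; it reports no verdict.
The state is a dict: "time": time; "q": joint angles; "qvel": joint speeds; "joint_efforts": joint torques, N m; "position": TCP position; "tcp_rot": TCP orientation; "force": force on the tool from outside, world axes, zero at the start; "wrist_torque": the same for the moment, N m; "width": finger opening in mm.
Only numpy, scipy, OpenCV 4.12 (cv2) and the standard library are available. Lean on these libraries where they do the work, as an engineer would, in place of code of your own. Each camera call takes 0.05 s, during which the arm holds its last target.

## Working session

There is one attempt and no reset: what is moved stays moved. The work goes in short steps, Python scripts to look and compute and a shell command to move; the robot and the scene stay as the last step left them, time stands still between calls to the robot, and variables do not carry over. Pictures are saved under pics/ and viewed, and the job is handed in when it is done.

```bash
ls; mkdir -p pics; cat > h.py <<'E'
from rig import env
import numpy as np, cv2
from scipy.spatial.transform import Rotation as R
def cam(name):
    f=env.grab_frame(name); 
    return f
def Rm(f):
    o=np.array(f["orientation"],float)
    return o if o.shape==(3,3) else R.from_euler('xyz',o,degrees=True).as_matrix()
def pts(f):
    z=f["z_map"]; v,u=np.mgrid[0:z.shape[0],0:z.shape[1]]
    P=np.stack([(u-f["cx"])/f["fx"]*z,-(v-f["cy"])/f["fy"]*z,-z],-1)
    return P@Rm(f).T+np.array(f["origin"])
def ray(f,u,v,zpl):
    d=Rm(f)@np.array([(u-f["cx"])/f["fx"],-(v-f["cy"])/f["fy"],-1]); o=np.array(f["origin"])
    return o+d*(zpl-o[2])/d[2]
def proj(f,p):
    c=Rm(f).T@(np.array(p,float)-np.array(f["origin"])); 
    return np.array([f["cx"]+f["fx"]*c[0]/-c[2], f["cy"]-f["fy"]*c[1]/-c[2]])
E
python3 - <<'E'
from h import *
for n in ["scene","side","wrist"]:
    f=cam(n); cv2.imwrite(f"pics/{n}0.png",f["img"]); print(n,{k:v for k,v in f.items() if k not in("img","z_map")}, (f["z_map"]>0).mean())
print(env.get_state())
E
```

```text
pics
scene {'fx': 417.5667575661217, 'fy': 417.5667575661217, 'cx': 312.9514857716475, 'cy': 203.81075939105725, 'origin': array([ 815.14991429, -711.98452899,  627.89886995]), 'orientation': array([55.8156359 , -1.13082783, 26.28404158])} 0.99591015625
side {'fx': 398.3727197987255, 'fy': 398.3727197987255, 'cx': 315.72122772006344, 'cy': 200.91224867650232, 'origin': array([-203.07868389,  608.89178312,  605.45459678]), 'orientation': array([  60.24857407,    0.42668889, -132.07933822])} 0.99605859375
wrist {'fx': 343.0691007693604, 'fy': 343.0691007693604, 'cx': 326.8086033920889, 'cy': 198.71027242562758, 'origin': array([ 249.60262542, -522.40065325,  383.34627208]), 'orientation': array([-16.05987099,   0.07708743, -71.46528425])} 0.9958984375
{'time': 0.15, 'q': array([-8.33255587e+01,  1.03915346e+01,  9.21161197e+01,  6.54998564e-04,
        7.75673978e+01, -1.18200185e+01]), 'qvel': array([-0.02259255, -0.15995232, -0.17012251, -0.08264539, -0.06608333,
       -0.0110388 ]), 'joint_efforts': array([ 9.87165986e-04, -4.34227681e+01, -3.42174268e+01,  7.02398526e-02,
        3.55856493e-02, -7.89226237e-05]), 'position': array([ 182.37204835, -544.90081537,  238.04284844]), 'tcp_rot': array([-1.79984001e+02,  7.33296466e-02, -7.15056714e+01]), 'force': array([ 0.09684084, -0.48061238,  0.45850594]), 'wrist_torque': array([ 0.02073507, -0.07497176,  0.01153634]), 'width': 88.47106931946394}
```

View pics/scene0.png

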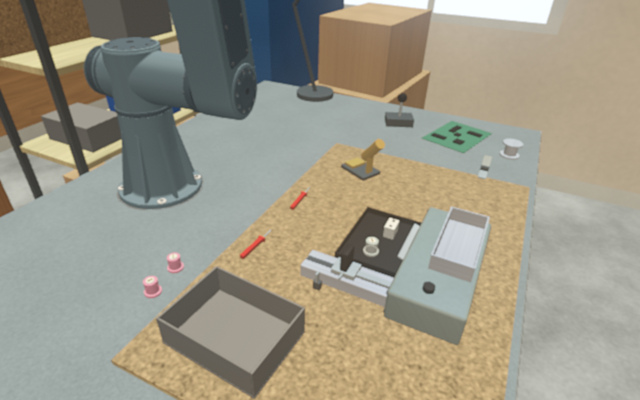

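View pics/side0.png

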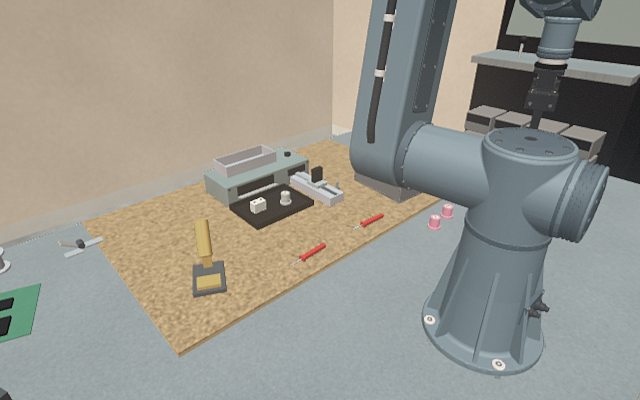

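View pics/wrist0.png

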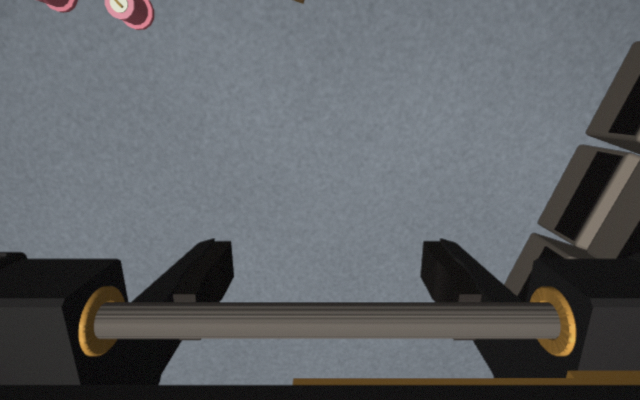

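The scene view shows the clear button at (372,244) and white spacer at (391,228) in the tray. The tote is at (233,325), the paddle at (346,258) and the mark at about (318,282). Possible mix-ups with the button are the pink buttons at (152,286) and (174,262), and the grey-white spool at (511,148). I choose the two parts in the black tray and check them in a close crop.

```bash
python3 - <<'E'
from h import *
f=cam("scene"); im=f["img"][195:315,280:450]; cv2.imwrite("pics/crop1.png",cv2.resize(im,None,fx=4.6,fy=4.6,interpolation=cv2.INTER_CUBIC))
g=cam("side"); im=g["img"][135:235,195:355]; cv2.imwrite("pics/crop2.png",cv2.resize(im,None,fx=5,fy=5,interpolation=cv2.INTER_CUBIC))
np.savez("f0.npz",P=pts(f),Q=pts(g),si=f["img"],di=g["img"])
P=pts(f)
for n,(u,v) in dict(button=(372,240),spacer=(391,222),floor=(375,225),totefloor=(233,325),board=(200,270),board2=(450,350),housing=(410,290),paddletop=(346,250),mark=(318,277),stand=(360,171)).items(): print(n,P[v,u].round(1))
E
```

```text
button [625.5  -9.4  49.6]
spacer [641.5  79.1  46. ]
floor [602.2  87.1  18.1]
totefloor [ 473.3 -320.    18. ]
board [ 316.2 -221.     2.5]
board2 [ 837.  -190.7   14.7]
housing [ 745.2 -154.    84.2]
paddletop [ 608.  -124.6  101.2]
mark [ 566.7 -160.    41.5]
stand [479.  305.5  25.7]
```

View pics/crop1.png

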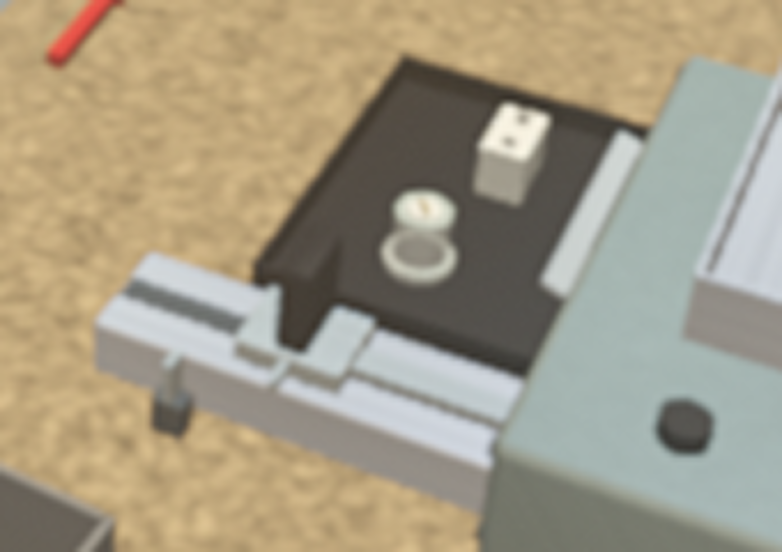

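View pics/crop2.png

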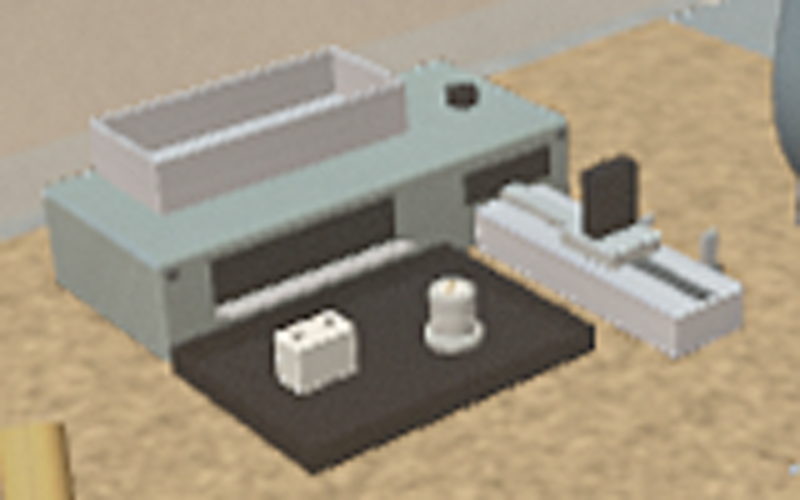

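The crop confirms the choice: a clear, upright button on its flange, and a white block with dots on top. The pointer and mark (grey blade on a dark foot) are visible too. Next I measure with the depth points.

```bash
python3 - <<'E'
from h import *
d=np.load("f0.npz"); 
for nm,P,I in (("scene",d["P"],d["si"]),("side",d["Q"],d["di"])):
    x,y,z=P[...,0],P[...,1],P[...,2]
    def rect(m,lab):
        q=P[m][:,:2].astype(np.float32)
        if len(q)<8: print(nm,lab,len(q));return
        r=cv2.minAreaRect(q); print(nm,lab,len(q),np.round(r[0],1),np.round(r[1],1),round(r[2],1),"mean",P[m].mean(0).round(1), "ang long", )
    hsv=cv2.cvtColor(I,cv2.COLOR_BGR2HSV)
    reg=(x>500)&(x<900)&(y>-260)&(y<260)
    rect(reg&(abs(z-83)<4),"housing top")
    rect(reg&(z>40)&(z<55)&(x>580)&(x<690)&(y>-50)&(y<40),"button top")
    rect(reg&(z>42)&(z<52)&(x>580)&(x<700)&(y>40)&(y<130),"spacer top")
    tr=reg&(z<26)&(z>12)&(hsv[...,2]<90)&(y>-90)
    rect(tr,"tray floor+")
    rect(reg&(abs(z-42)<2.5)&(x>490)&(x<690)&(y<-70),"rail top")
    rect(reg&(z>85)&(x<650)&(y<-60)&(y>-180),"paddle top")
    rect(reg&(z>32)&(z<60)&(x<600)&(y<-140),"mark")
    rect((x>250)&(x<700)&(y<-180)&(y>-500)&(z>72)&(z<82),"tote rim")
    rect((x>250)&(x<700)&(y<-180)&(y>-500)&(z>14)&(z<22)&(hsv[...,1]<50),"tote floor")
E
```

```text
scene housing top 5363 [726. -23.] [309.  245.9] 89.1 mean [774.2 -67.8  84.1] ang long
scene button top 122 [650.6  -1.9] [78.5 57.9] 0.3 mean [630.4 -13.   47.4] ang long
scene spacer top 196 [665.7  68.9] [68.4 56.7] 0.9 mean [662.7  70.4  46.5] ang long
scene tray floor+ 2074 [629.2  33.7] [203.6 135.3] 89.8 mean [625.1  36.6  17.6] ang long
scene rail top 793 [ 603.9 -130.2] [ 78.  171.4] 89.4 mean [ 596.6 -128.4   43.1] ang long
scene paddle top 167 [ 608.5 -120.3] [37.1 15.4] 88.2 mean [ 609.8 -125.4   96.8] ang long
scene mark 314 [ 558.9 -155. ] [80.8 29.7] 0.1 mean [ 562.8 -149.4   41.3] ang long
scene tote rim 1437 [ 487.8 -338.3] [151.4 203. ] 85.8 mean [ 493.6 -346.4   76.9] ang long
scene tote floor 5018 [ 432.3 -322. ] [330.7 236.9] 8.0 mean [ 478.8 -326.8   18. ] ang long
side housing top 1255 [721.5 -19. ] [309.3 246.5] 88.6 mean [750.7  -8.6  83.2] ang long
side button top 73 [648.9   4. ] [81.7 65.3] 0.0 mean [637.1  -3.6  46.9] ang long
side spacer top 109 [662.7  68.8] [74.4 56.2] 0.9 mean [655.1  75.3  46. ] ang long
side tray floor+ 1373 [630.6  35.7] [202.6 149.4] 89.0 mean [629.3  37.6  18. ] ang long
side rail top 289 [ 597.1 -175.3] [173.1 182.5] 88.5 mean [ 581.6 -112.4   42.9] ang long
side paddle top 69 [ 603.2 -116.2] [33.3 19.7] 81.7 mean [ 602.6 -115.1   95.2] ang long
side mark 47 [ 521.1 -185.3] [141.9  55. ] 55.5 mean [ 553.4 -154.    43.7] ang long
side tote rim 0
side tote floor 146 [ 422.8 -303.2] [111.1 320.8] 82.9 mean [ 451.4 -274.6   18. ] ang long
```

```bash
python3 - <<'E'
from h import *
d=np.load("f0.npz"); 
for nm,P,I in (("scene",d["P"],d["si"]),("side",d["Q"],d["di"])):
    x,y,z=P[...,0],P[...,1],P[...,2]
    hsv=cv2.cvtColor(I,cv2.COLOR_BGR2HSV)
    for lab,y0,y1,z0,z1 in (("spacer",40,120,44.3,48),("button",-50,30,44,53)):
        m=((x>570)&(x<690)&(y>y0)&(y<y1)&(z>z0)&(z<z1)&(hsv[...,2]>120)).astype(np.uint8)
        n,L,st,c=cv2.connectedComponentsWithStats(m); k=1+st[1:,4].argmax(); q=P[L==k]
        r=cv2.minAreaRect(q[:,:2].astype(np.float32)); print(nm,lab,len(q),np.round(r[0],1),np.round(r[1],1),round(r[2],1),q.mean(0).round(1),q.min(0).round(1),q.max(0).round(1))
print(env.get_state()["position"])
p=np.array([182.4,-545,238.]); Rt=R.from_euler('xyz',env.get_state()["tcp_rot"],degrees=True).as_matrix()
print(Rt.T@(np.array([600,20,240])-p))
E
```

```text
scene spacer 105 [643.3  73.8] [23.8 44.1] 0.8 [643.3  72.1  46.6] [631.2  51.8  44.4] [655.1  95.8  48. ]
scene button 93 [624.8 -11.1] [24.7 28. ] 25.3 [624.9 -12.   48.6] [611.4 -25.4  44.1] [637.3   4.6  51.6]
side spacer 60 [640.4  76.9] [27.5 40.4] 4.7 [639.5  76.5  46.2] [626.3  56.3  44.5] [655.   96.5  47.9]
side button 40 [619.8  -6.5] [24.1 23.3] 42.2 [619.4  -6.8  48.2] [609.4 -20.3  44. ] [635.2   4.5  52.1]
[ 182.4004782  -545.06197386  238.29629477]
[-403.33778041 -575.26938118   -1.59184556]
```

Spacer centre is about (641,75), with its long axis along y. The button is at about (622,-9). I move over the tray for a wrist look.

```bash
python3 -m handwheel '[[-0.25,-20,-28,0,0,0,0],[-0.25,-28,-40,0,0,0,0],[-0.25,-28,-40,0,0,0,0],[-0.25,-28,-40,0,0,0,0],[-0.25,-28,-40,0,0,0,0],[-0.25,-28,-40,0,0,0,0],[-0.25,-28,-40,0,0,0,0],[-0.25,-28,-40,0,0,0,0]]' 20
python3 -m handwheel '[[-0.25,-28,-40,0,0,0,0],[-0.25,-28,-40,0,0,0,0],[-0.25,-28,-40,0,0,0,0],[-0.25,-28,-40,0,0,0,0],[-0.25,-28,-40,0,0,0,0],[-0.25,-28,-40,0,0,0,0],[-0.25,-22,-28,0,0,0,0],[-0.25,0,0,0,0,0,0]]'
python3 - <<'E'
from h import *
f=cam("wrist"); cv2.imwrite("pics/wrist1.png",f["img"]); s=env.get_state(); print(s["position"],s["tcp_rot"],s["time"])
P=pts(f); hsv=cv2.cvtColor(f["img"],cv2.COLOR_BGR2HSV); np.savez("w1.npz",P=P,hsv=hsv)
E
```

```text
time: 1.05
position: [406.8, -241.0, 238.9]
tcp_rot: [-180.0, -0.0, -71.5]
force: [0.5, -0.4, 0.1]
width: 55.1
time: 1.85
position: [601.2, 26.2, 238.3]
tcp_rot: [-180.0, 0.1, -71.2]
force: [-0.6, -0.3, 0.2]
width: 55.1
[600.19771522  24.2707275  238.13880048] [ 1.79956075e+02  2.09837276e-02 -7.13004180e+01] 1.9
```

View pics/wrist1.png

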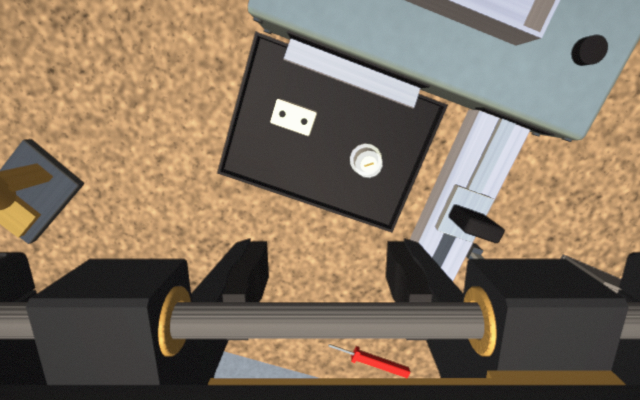

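The wrist view shows the spacer at (293,117), button (366,161), tray (330,130), paddle (477,222) and mark (475,252). Now for the measurements by casting rays.

```bash
cat > m.py <<'E'
from h import *
f=cam("wrist"); P=pts(f); hsv=cv2.cvtColor(f["img"],cv2.COLOR_BGR2HSV)
m=((hsv[...,2]>150)&(hsv[...,1]<70)).astype(np.uint8)
n,L,st,c=cv2.connectedComponentsWithStats(m)
for k in range(1,n):
    if 200<st[k,4]<3000:
        cs,_=cv2.findContours((L==k).astype(np.uint8),0,2); cn=max(cs,key=cv2.contourArea)[:,0].astype(float)
        q=P[L==k]
        for zp in (45,47):
            w=np.array([ray(f,u,v,zp)[:2] for u,v in cn],np.float32); r=cv2.minAreaRect(w)
            print(k,st[k],c[k].round(1),"z",zp,np.round(r[0],1),np.round(r[1],1),round(r[2],1),"zmed",np.median(q[:,2]).round(1))
E
python3 m.py
python3 - <<'E'
from h import *
f=cam("wrist"); im=f["img"][85:275,260:520]; cv2.imwrite("pics/crop3.png",cv2.resize(im,None,fx=3,fy=3,interpolation=cv2.INTER_CUBIC))
P=pts(f); x,y,z=P[...,0],P[...,1],P[...,2]
m=(z>44)&(z<55)&(abs(x-622)<30)&(abs(y+9)<30); print("button top",np.median(P[m],0).round(1),P[m].mean(0).round(1),m.sum(),P[m].min(0).round(1),P[m].max(0).round(1))
m=(z>94)&(z<104)&(y<-80)&(x<640); r=cv2.minAreaRect(P[m][:,:2].astype(np.float32)); print("paddle",r,m.sum())
m=(z>79)&(z<86); r=cv2.minAreaRect(P[m][:,:2].astype(np.float32)); print("housing",r,np.percentile(P[m][:,0],[0,1,2]),np.median(z[m]))
m=(z>30)&(z<60)&(abs(x-556)<30)&(y<-148); print("mark",m.sum(),P[m].round(1)[:30] if m.sum() else "")
E
```

```text
2 [ 282   37  137   68 2982] [349.2  70.7] z 45 [698.3  34.1] [130.   18.7] 89.2 zmed 42.3
2 [ 282   37  137   68 2982] [349.2  70.7] z 47 [698.2  34.1] [129.3  18.5] 89.3 zmed 42.3
16 [ 268   97   47   37 1027] [290.9 115. ] z 45 [642.6  75.1] [40.2 24.3] 89.7 zmed 44.3
16 [ 268   97   47   37 1027] [290.9 115. ] z 47 [642.7  74.9] [40.  24.2] 89.7 zmed 44.3
28 [348 142  33  34 816] [364.4 158.6] z 45 [625.8  -6. ] [33.  32.1] 18.7 zmed 46.2
28 [348 142  33  34 816] [364.4 158.6] z 47 [626.1  -5.7] [32.8 31.9] 18.7 zmed 46.2
42 [ 215  351  107   27 1500] [254.  368.4] z 45 [357.3  17.1] [ 37.5 128.1] 18.7 zmed -0.6
42 [ 215  351  107   27 1500] [254.  368.4] z 47 [359.1  17.2] [ 37.3 127.4] 18.7 zmed -0.6
button top [624.2  -8.7  46.7] [624.1  -8.8  46.8] 571 [610.3 -22.4  44.2] [637.    4.2  50.8]
paddle ((607.65625, -118.95211791992188), (35.762325286865234, 16.13711166381836), 88.74331665039062) 686
housing ((642.7353515625, 64.11666870117188), (185.08419799804688, 553.1464233398438), 18.6529483795166) [486.81681351 709.71160186 710.93673948] 81.36984467938592
mark 179 [[ 572.4 -156.2   31.8]
 [ 570.2 -155.5   30.2]
 [ 570.6 -156.5   30.3]
 [ 571.3 -156.7   31.9]
 [ 571.7 -157.7   31.8]
 [ 571.8 -159.4   30.8]
 [ 572.2 -160.2   31.3]
 [ 572.3 -161.9   30.2]
 [ 569.6 -156.6   31. ]
 [ 570.2 -157.4   31.6]
 [ 570.2 -159.1   30.4]
 [ 571.  -159.1   32.1]
 [ 571.1 -160.8   31.1]
 [ 571.3 -162.1   30.6]
 [ 571.9 -164.6   30. ]
 [ 572.3 -165.6   30.1]
 [ 568.  -156.6   30.1]
 [ 568.7 -156.8   31.6]
 [ 569.1 -157.8   31.7]
 [ 569.2 -159.3   30.9]
 [ 569.7 -160.    31.5]
 [ 570.2 -160.9   31.7]
 [ 570.5 -162.1   31.5]
 [ 570.9 -163.1   31.7]
 [ 571.2 -164.3   31.4]
 [ 571.1 -166.2   30.1]
 [ 572.  -166.1   32. ]
 [ 566.9 -156.9   30.5]
 [ 567.4 -157.7   30.9]
 [ 568.1 -158.2   31.9]]
```

View pics/crop3.png

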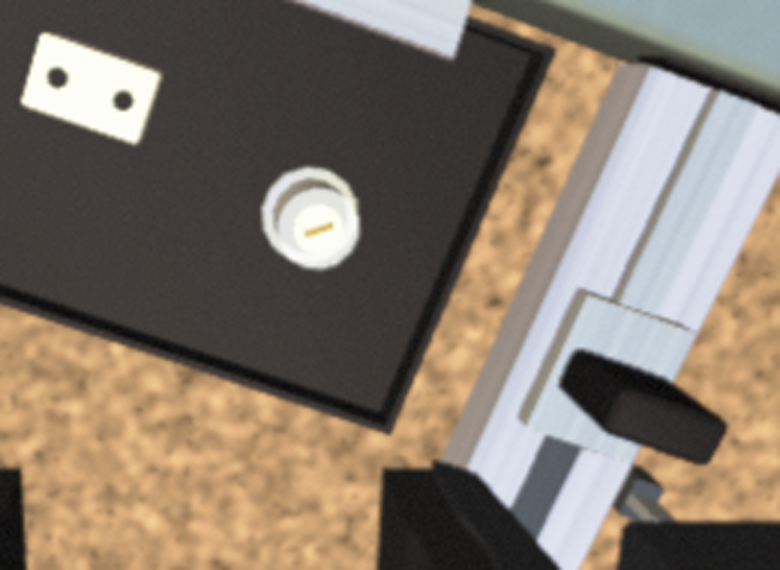

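```bash
cat > go.py <<'E'
import sys
from h import *
# usage: x y z yaw ; turn first (about tool z), then shift in turned tool axes
x,y,z,yaw=map(float,sys.argv[1:5]); s=env.get_state()
R0=R.from_euler('xyz',s["tcp_rot"],degrees=True); R1=R.from_euler('xyz',[180,0,yaw],degrees=True)
print("now",s["position"].round(1),s["tcp_rot"].round(1),"t",round(s["time"],2))
print("turn units",((R0.inv()*R1).as_rotvec(degrees=True)/5).round(2),"shift after",R1.inv().apply(np.array([x,y,z])-s["position"]).round(1))
E
python3 go.py 624 -8 120 -58
```

```text
now [599.3  22.1 238.3] [179.9   0.  -71.5] t 2.0
turn units [ 0.01  0.   -2.7 ] shift after [ 38.6  -5.  118.3]
```

```bash
python3 -m handwheel '[[-0.25,0,0,0,0,0,-1.35],[-0.25,0,0,0,0,0,-1.35],[-0.25,13,-2,39,0,0,0],[-0.25,13,-2,39,0,0,0],[-0.25,13,-1,40,0,0,0],[-0.25,0,0,0,0,0,0],[-0.25,0,0,0,0,0,0]]'
python3 go.py 624 -8 22 -58; python3 m.py
python3 - <<'E'
from h import *
f=cam("wrist"); cv2.imwrite("pics/w2.png",f["img"])
P=pts(f); x,y,z=P[...,0],P[...,1],P[...,2]
m=(z>44)&(z<55)&(abs(x-622)<30)&(abs(y+9)<30); print("button top",P[m].mean(0).round(1),m.sum(),P[m].min(0).round(1),P[m].max(0).round(1))
E
```

```text
time: 2.7
position: [623.9, -9.2, 120.7]
tcp_rot: [179.9, 0.1, -58.1]
force: [0.3, -0.6, 0.7]
width: 55.1
now [623.9  -9.2 120.7] [ 1.799e+02  1.000e-01 -5.810e+01] t 2.7
turn units [ 0.02  0.02 -0.03] shift after [-0.9 -0.7 98.7]
4 [ 194   84   72   66 2365] [229.1 116.3] z 45 [642.9  74.9] [40.  24.2] 89.8 zmed 44.3
4 [ 194   84   72   66 2365] [229.1 116.3] z 47 [643.2  74.4] [39.6 24. ] 89.8 zmed 44.3
6 [ 305  176   46   53 1755] [326.8 202.3] z 45 [627.8  -7. ] [36.5 30.2] 31.9 zmed 46.2
6 [ 305  176   46   53 1755] [326.8 202.3] z 47 [628.3  -6.7] [36.2 30. ] 31.9 zmed 46.2
37 [ 337  337   62   42 1489] [366.  353.1] z 45 [537.4 -99.9] [38.  46.4] 33.8 zmed 41.2
37 [ 337  337   62   42 1489] [366.  353.1] z 47 [538.8 -98.7] [37.7 46. ] 33.8 zmed 41.2
45 [388 340  46  39 951] [413.6 362.1] z 45 [ 552.3 -133.6] [20.  43.7] 89.1 zmed 41.5
45 [388 340  46  39 951] [413.6 362.1] z 47 [ 553.5 -132.2] [19.8 43.3] 89.1 zmed 41.5
button top [624.3  -8.8  46.8] 1177 [610.5 -22.3  44. ] [637.4   4.2  51.1]
```

View pics/w2.png

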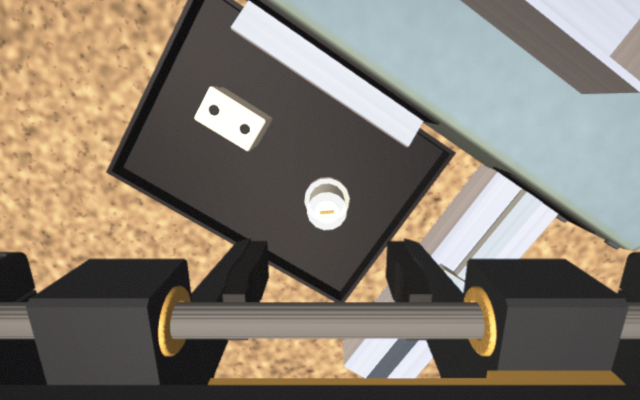

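The button is centred between the fingers, at (326,203) in the image. The tool is within 1 mm, so I descend and grip.

```bash
python3 -m handwheel '[[-0.25,0,0,40,0,0,0],[-0.25,0,0,30,0,0,0],[-0.25,0,0,18,0,0,0],[-0.25,0,0,9,0,0,0],[-0.25,0,0,0,0,0,0],[0.6,0,0,0,0,0,0],[0.6,0,0,0,0,0,0],[0.6,0,0,0,0,0,0]]' 15
```

```text
time: 3.6
position: [625.8, -8.1, 25.2]
tcp_rot: [-179.9, -0.1, -58.0]
force: [0.1, 0.1, -0.2]
width: 32.9
```

```bash
python3 -m handwheel '[[1,0,0,0,0,0,0],[1,0,0,0,0,0,0],[1,0,0,0,0,0,0]]' 15; python3 -m handwheel '[[1,0,0,-10,0,0,0],[1,0,0,-30,0,0,0],[1,0,0,-45,0,0,0],[1,0,0,-45,0,0,0],[1,0,0,-20,0,0,0]]'
python3 - <<'E'
from h import *
f=cam("wrist"); cv2.imwrite("pics/w3.png",f["img"])
f=cam("scene"); P=pts(f); x,y,z=P[...,0],P[...,1],P[...,2]
m=(x>350)&(x<650)&(y<-200)&(y>-480)&(abs(z-77.5)<4)
r=cv2.minAreaRect(P[m][:,:2].astype(np.float32)); print(r, cv2.boxPoints(r))
s=env.get_state(); print(s["position"],s["force"],s["width"])
E
python3 go.py 520 -325 170 -58
```

```text
time: 3.9
position: [625.4, -8.1, 24.7]
tcp_rot: [-179.9, -0.1, -58.0]
force: [-0.6, 0.5, 5.6]
width: 26.4
time: 4.4
position: [626.8, -8.3, 179.2]
tcp_rot: [-179.7, -0.3, -58.0]
force: [0.6, 0.4, 0.1]
width: 26.4
((487.9483642578125, -337.9026794433594), (152.00682067871094, 202.748046875), 85.4336929321289) [[ 380.84528 -405.59418]
 [ 582.94977 -421.73553]
 [ 595.05145 -270.21118]
 [ 392.94696 -254.06982]]
[627.22203529  -8.39778609 178.59216655] [ 1.09892536  0.36046133 -0.02520178] 26.569792726755967
now [627.2  -8.4 178.6] [-179.7   -0.3  -58. ] t 4.5
turn units [-0.07 -0.06  0.  ] shift after [211.7 258.7   8.6]
```

View pics/w3.png

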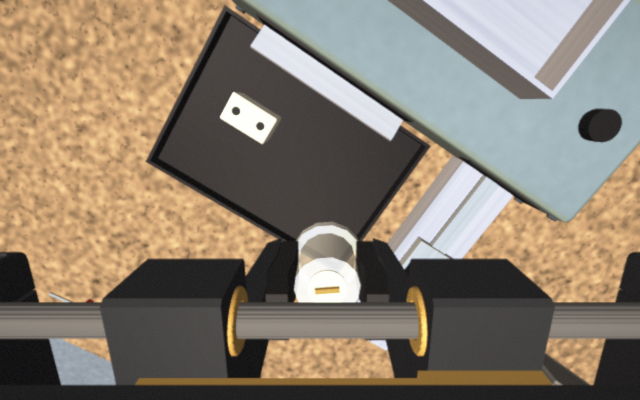

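The button is held between the pads at (327,285) and the tray place is empty. I carry it to the right half of the tote, centre (488,-338).

```bash
python3 go.py 535 -340 150 -58; python3 -m handwheel '[[1,15,15,0,0,0,0],[1,33,32,0,0,0,0],[1,33,32,0,0,0,0],[1,33,32,0,0,0,0],[1,33,32,0,0,0,0],[1,33,32,0,0,0,0],[1,33,32,0,0,0,0],[1,20,48,20,0,0,0]]'; python3 go.py 535 -340 28 -58
```

```text
now [627.2  -8.4 178.6] [-179.7   -0.3  -58. ] t 4.5
turn units [-0.07 -0.06  0.  ] shift after [232.3 253.9  28.6]
time: 5.3
position: [535.8, -339.3, 156.3]
tcp_rot: [-179.9, -0.2, -58.0]
force: [0.1, 0.8, -0.7]
width: 26.6
now [ 535.8 -339.3  156.3] [-179.9   -0.2  -58. ] t 5.3
turn units [-0.01 -0.04 -0.  ] shift after [  0.2   1.1 128.3]
```

```bash
python3 -m handwheel '[[1,0,0,45,0,0,0],[1,0,0,45,0,0,0],[1,0,0,26,0,0,0],[1,0,0,10,0,0,0],[1,0,0,0,0,0,0]]'; python3 go.py 535 -340 28 -58
```

```text
time: 5.8
position: [533.3, -334.7, 27.0]
tcp_rot: [179.9, 0.3, -58.0]
force: [0.0, -0.2, 0.5]
width: 26.7
now [ 533.3 -334.7   27. ] [179.9   0.3 -58. ] t 5.8
turn units [ 0.02  0.06 -0.  ] shift after [ 5.4  1.3 -1. ]
```

```bash
python3 -m handwheel '[[-0.1,0,0,0,0,0,0],[-0.1,0,0,0,0,0,0],[-0.1,0,0,0,0,0,0],[-0.1,0,0,0,0,0,0]]'; python3 -m handwheel '[[-0.1,0,0,-20,0,0,0],[-0.1,0,0,-40,0,0,0],[-0.1,0,0,-45,0,0,0],[-0.1,0,0,-35,0,0,0],[-0.1,0,0,0,0,0,0]]'
python3 - <<'E'
from h import *
f=cam("wrist"); cv2.imwrite("pics/w4.png",f["img"])
E
python3 go.py 642 75 160 0;python3 go.py 642 75 160 -180
```

```text
time: 6.2
position: [535.5, -336.7, 30.6]
tcp_rot: [-180.0, -0.1, -58.0]
force: [0.4, -0.6, 0.7]
width: 48.5
time: 6.7
position: [538.1, -338.9, 177.1]
tcp_rot: [-179.8, -0.7, -58.0]
force: [0.4, 0.2, 0.1]
width: 48.5
now [ 536.8 -337.8  173.8] [-179.9   -0.4  -58. ] t 6.75
turn units [  0.02  -0.09 -11.6 ] shift after [ 105.2 -412.8   13.8]
now [ 536.8 -337.8  173.8] [-179.9   -0.4  -58. ] t 6.75
turn units [-1.00e-01 -2.00e-02  2.44e+01] shift after [-105.2  412.8   13.8]
```

View pics/w4.png

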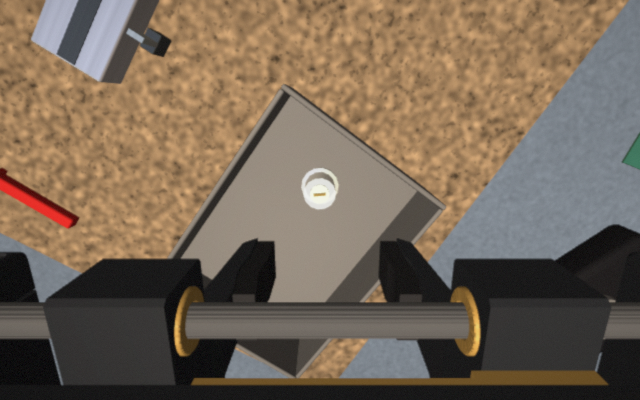

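The button stands upright in the tote at (320,190). Now the spacer: yaw 0, so the jaws close along x.

```bash
python3 -m handwheel '[[0.1,0,0,0,0,0,-1.6],[0.1,0,0,0,0,0,-1.7],[0.1,0,0,0,0,0,-1.7],[0.1,0,0,0,0,0,-1.7],[0.1,0,0,0,0,0,-1.7],[0.1,0,0,0,0,0,-1.7],[0.1,0,0,0,0,0,-1.5],[0.1,0,0,0,0,0,0]]'; python3 go.py 642.5 75 160 0; python3 -c "
from rig import env; print(env.get_state()['q'])"
```

```text
time: 7.55
position: [534.3, -335.7, 168.1]
tcp_rot: [-179.9, 0.1, 0.1]
force: [-0.2, -0.4, 0.7]
width: 40.1
now [ 534.3 -335.7  168.1] [-1.799e+02  1.000e-01  1.000e-01] t 7.55
turn units [-0.02  0.02  0.01] shift after [ 108.2 -410.7    8.1]
[-4.28985570e+01  2.12588838e+01  8.69791590e+01  8.92977163e-05
  7.19124838e+01 -4.29558419e+01]
```

```bash
python3 -m handwheel '[[0.1,8,-30,0,0,0,0],[0.1,12,-46,0,0,0,0],[0.1,12,-46,0,0,0,0],[0.1,12,-46,0,0,0,0],[0.1,12,-46,0,0,0,0],[0.1,12,-46,0,0,0,0],[0.1,12,-46,0,0,0,0],[0.1,12,-46,0,0,0,0]]';python3 -m handwheel '[[0.1,12,-46,0,0,0,0],[0.1,4,-13,10,0,0,0],[0.1,0,0,20,0,0,0],[0.1,0,0,0,0,0,0],[0.1,0,0,0,0,0,0]]'; python3 go.py 642.5 75 24 0; python3 m.py
python3 - <<'E'
from h import *
f=cam("wrist"); cv2.imwrite("pics/w5.png",f["img"])
E
```

```text
time: 8.35
position: [626.8, 17.7, 168.9]
tcp_rot: [-180.0, 0.1, -0.2]
force: [0.9, -0.3, -0.0]
width: 39.6
time: 8.85
position: [642.2, 73.9, 138.6]
tcp_rot: [180.0, 0.1, -0.1]
force: [1.1, -0.1, 0.8]
width: 39.8
now [642.2  73.9 138.6] [ 1.8e+02  1.0e-01 -1.0e-01] t 8.85
turn units [ 0.    0.03 -0.03] shift after [  0.3  -1.1 114.6]
9 [ 312  166   34   60 1866] [328.2 195.3] z 45 [642.8  78.1] [44.6 23.7] 89.2 zmed 44.2
9 [ 312  166   34   60 1866] [328.2 195.3] z 47 [642.8  78.7] [44.2 23.5] 89.2 zmed 44.2
10 [ 390  166   32   91 2060] [405.2 205.7] z 45 [698.3  65.7] [69.4 18.9] 89.3 zmed 42.1
10 [ 390  166   32   91 2060] [405.2 205.7] z 47 [697.8  66.3] [68.8 18.8] 89.3 zmed 42.1
33 [ 207  320  241   12 2405] [322.8 325.2] z 45 [641.4 -30.8] [195.4  10.4] 0.0 zmed 219.7
33 [ 207  320  241   12 2405] [322.8 325.2] z 47 [641.5 -29.3] [193.8  10.3] 0.0 zmed 219.7
34 [  0 323  70   6 312] [ 36.5 325.8] z 45 [403.3 -30.9] [56.4  4.7] 0.0 zmed 219.9
34 [  0 323  70   6 312] [ 36.5 325.8] z 47 [405.3 -29.4] [55.9  4.7] 0.0 zmed 219.9
36 [ 574  338   31   47 1018] [588.4 358.7] z 45 [859.4 -65.8] [20.1 46.4] 0.0 zmed 84.4
36 [ 574  338   31   47 1018] [588.4 358.7] z 47 [857.6 -64.1] [20. 46.] 0.0 zmed 84.4
37 [ 240  359  160   19 2775] [318.4 368.7] z 45 [635.1 -72.7] [135.6  18.5] 0.1 zmed 24.6
37 [ 240  359  160   19 2775] [318.4 368.7] z 47 [635.2 -70.9] [134.5  18.3] 0.1 zmed 24.6
```

View pics/w5.png

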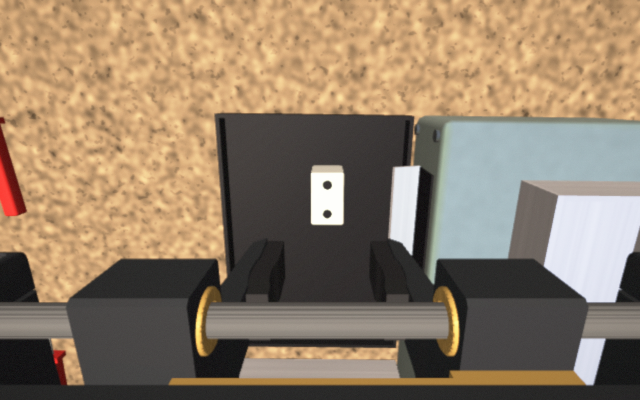

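The spacer is centred between the fingers at (327,195). Descending slowly, since the gripper body has to stay above the 82 mm housing top.

```bash
python3 -m handwheel '[[0.1,0,-1,40,0,0,0],[0.1,0,0,30,0,0,0],[0.1,0,0,20,0,0,0],[0.1,0,0,12,0,0,0],[0.1,0,0,7,0,0,0],[0.1,0,0,4,0,0,0],[0.1,0,0,0,0,0,0],[0.1,0,0,0,0,0,0]]'
```

```text
time: 9.75
position: [643.9, 75.6, 27.9]
tcp_rot: [180.0, -0.1, -0.0]
force: [0.3, -0.5, -0.2]
width: 39.5
```

```bash
python3 -m handwheel '[[1,0,0,0,0,0,0],[1,0,0,0,0,0,0],[1,0,0,0,0,0,0],[1,0,0,0,0,0,0],[1,0,0,0,0,0,0]]' 25
```

```text
time: 10.25
position: [643.5, 75.7, 27.4]
tcp_rot: [180.0, -0.1, 0.0]
force: [0.2, 0.2, 4.6]
width: 23.8
```

```bash
python3 -m handwheel '[[1,0,0,-10,0,0,0],[1,0,0,-25,0,0,0],[1,0,0,-40,0,0,0],[1,0,0,-45,0,0,0],[1,0,0,-30,0,0,0],[1,0,0,0,0,0,0]]'
python3 - <<'E'
from h import *
f=cam("wrist"); cv2.imwrite("pics/w6.png",f["img"])
E
python3 go.py 443 -333 178 0
```

```text
time: 10.85
position: [646.3, 75.5, 183.3]
tcp_rot: [180.0, -0.6, 0.0]
force: [0.5, -0.1, 0.1]
width: 23.5
now [644.7  75.6 180. ] [180.   -0.3   0. ] t 10.9
turn units [ 0.   -0.06  0.  ] shift after [-201.7  408.6    2. ]
```

View pics/w6.png

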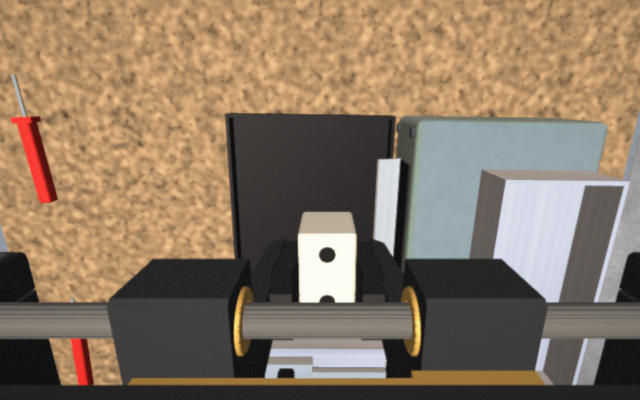

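```bash
python3 -m handwheel '[[1,-15,30,0,0,0,0],[1,-20,42,0,0,0,0],[1,-20,42,0,0,0,0],[1,-20,42,0,0,0,0],[1,-20,42,0,0,0,0],[1,-20,42,0,0,0,0],[1,-20,42,0,0,0,0],[1,-20,42,0,0,0,0]]'; python3 -m handwheel '[[1,-20,42,0,0,0,0],[1,-20,42,0,0,0,0],[1,0,0,20,0,0,0],[1,0,0,40,0,0,0],[1,0,0,40,0,0,0],[1,0,0,30,0,0,0],[1,0,0,8,0,0,0],[1,0,0,0,0,0,0]]'; python3 go.py 450 -333 30 0
```

```text
time: 11.7
position: [485.9, -249.0, 174.8]
tcp_rot: [-179.9, 0.2, -0.0]
force: [0.7, 0.2, -0.8]
width: 23.9
time: 12.5
position: [446.6, -330.8, 36.6]
tcp_rot: [-179.8, 0.2, -0.0]
force: [1.0, 0.2, -0.3]
width: 23.7
now [ 446.6 -330.8   36.6] [-179.8    0.2   -0. ] t 12.5
turn units [-0.05  0.04 -0.  ] shift after [3.4 2.2 6.6]
```

```bash
python3 -m handwheel '[[1,0,0,4,0,0,0],[1,0,0,0,0,0,0],[1,0,0,0,0,0,0]]'; python3 -m handwheel '[[0,0,0,0,0,0,0],[0,0,0,0,0,0,0],[0,0,0,0,0,0,0],[0,0,0,0,0,0,0]]'; python3 -m handwheel '[[0,0,0,-20,0,0,0],[0,0,0,-40,0,0,0],[0,0,0,-45,0,0,0],[0,0,0,-40,0,0,0],[0,0,0,0,0,0,0],[0,0,0,0,0,0,0]]'
python3 - <<'E'
from h import *
f=cam("wrist"); cv2.imwrite("pics/w7.png",f["img"])
f=cam("scene"); cv2.imwrite("pics/s7.png",f["img"]); 
E
python3 go.py 540 -120 180 -1
```

```text
time: 12.8
position: [448.8, -333.1, 36.1]
tcp_rot: [179.9, -0.1, 0.0]
force: [0.2, 0.2, -0.5]
width: 23.7
time: 13.2
position: [448.1, -332.4, 35.0]
tcp_rot: [180.0, -0.0, -0.0]
force: [-0.4, -0.0, 0.4]
width: 44.0
time: 13.8
position: [448.5, -332.8, 180.8]
tcp_rot: [179.9, -0.1, -0.0]
force: [-0.2, 0.3, -0.4]
width: 44.0
now [ 447.3 -331.6  178.2] [-1.799e+02  1.000e-01 -0.000e+00] t 13.9
turn units [-0.02  0.02  0.2 ] shift after [  89.  -213.2   -1.8]
```

View pics/w7.png

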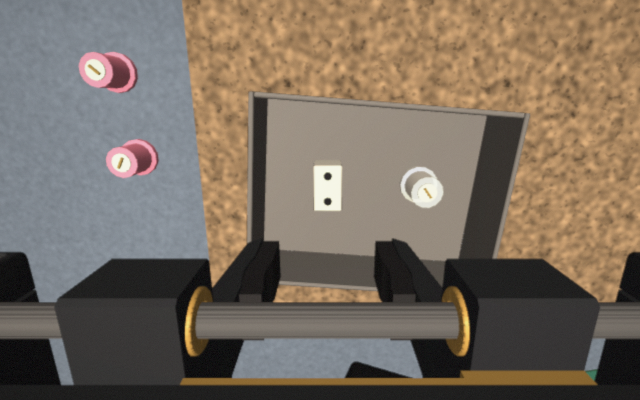

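View pics/s7.png

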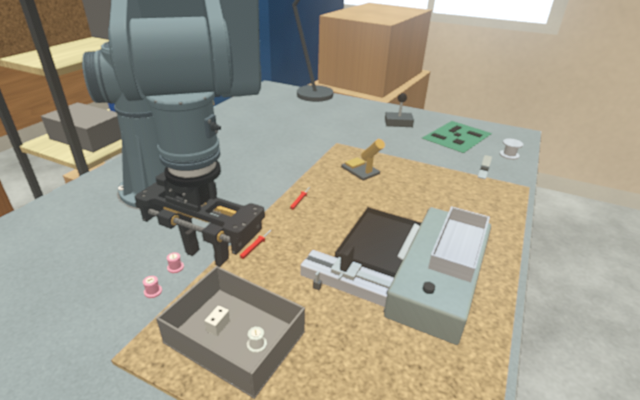

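Both parts lie in the upright tote, the spacer at (327,187) and the button at (425,187) in the wrist view. The probes, stand and tote are undisturbed. Next I look down on the pointer and mark.

```bash
python3 -m handwheel '[[0.1,20,-15,0,0,0,0],[0.1,40,-30,0,0,0,0],[0.1,40,-30,0,0,0,0],[0.1,30,-30,0,0,0,0.2],[0.1,0,-10,0,0,0,0],[0.1,0,0,0,0,0,0],[0.1,0,0,0,0,0,0],[0.1,0,0,0,0,0,0]]'
python3 - <<'E'
from h import *
f=cam("wrist"); cv2.imwrite("pics/w8.png",f["img"]); P=pts(f); np.savez("w8.npz",P=P,I=f["img"])
for n,p in dict(pad=(607,-119,99),pt=(607,-154,50),mk=(563,-157,54)).items(): print(n,proj(f,p))
E
python3 go.py 607 -119 120 -1
```

```text
time: 14.7
position: [577.1, -218.6, 179.2]
tcp_rot: [-180.0, 0.1, -1.1]
force: [-0.4, -0.7, 0.9]
width: 39.7
pad [373.54046711  50.54972562]
pt [364.46704873 108.1460019 ]
mk [307.50058722 113.41034749]
now [ 577.2 -218.7  179.5] [-180.     0.    -1.1] t 14.75
turn units [-0.    0.01 -0.02] shift after [  28.  -100.2   59.5]
```

View pics/w8.png

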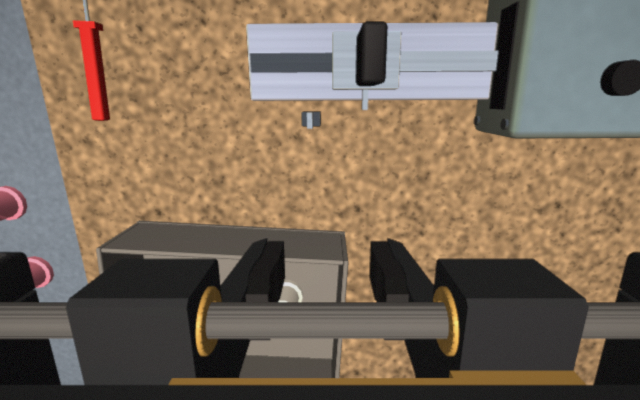

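The pointer tip is at (365,105) and the blade at about (311,119). I zoom in for exact columns.

```bash
python3 - <<'E'
from h import *
f=cam("wrist"); im=f["img"]
c=im[80:135,290:380]; cv2.imwrite("pics/crop8.png",cv2.resize(c,None,fx=8,fy=8,interpolation=cv2.INTER_NEAREST))
P=pts(f)
for v in (102,104,112,115,118,121,124):
    a,b=(356,374) if v<110 else (300,324)
    print(v,a,[f"{int(g)}/{zz:.0f}" for g,zz in zip(cv2.cvtColor(im,cv2.COLOR_BGR2GRAY)[v,a:b],P[v,a:b,2])])
E
```

```text
102 356 ['137/10', '135/13', '134/11', '131/12', '124/11', '110/49', '159/53', '179/53', '182/52', '183/53', '179/53', '161/12', '146/11', '144/11', '142/11', '138/11', '136/10', '130/10']
104 356 ['150/11', '148/11', '142/12', '133/12', '122/12', '112/50', '156/52', '179/52', '182/53', '182/53', '177/53', '153/12', '129/11', '122/11', '122/11', '119/11', '118/11', '119/11']
112 300 ['130/11', '101/31', '87/32', '79/31', '73/30', '80/30', '111/53', '137/52', '143/54', '144/53', '142/52', '123/52', '89/35', '75/31', '75/33', '76/31', '77/31', '78/31', '77/31', '78/31', '114/12', '146/12', '151/11', '149/11']
115 300 ['127/12', '96/32', '81/31', '81/31', '79/31', '84/32', '138/52', '173/54', '182/52', '182/54', '179/53', '144/52', '96/35', '75/30', '77/33', '78/31', '79/31', '80/31', '80/31', '79/32', '107/11', '139/10', '150/12', '151/11']
118 300 ['118/325', '96/32', '83/32', '78/31', '78/31', '88/31', '128/52', '170/55', '183/53', '182/54', '180/53', '145/55', '96/36', '77/33', '76/31', '80/31', '80/33', '78/32', '80/30', '76/30', '93/12', '132/11', '149/12', '152/11']
121 300 ['144/12', '114/31', '84/32', '78/31', '78/32', '84/31', '120/53', '162/54', '176/54', '178/53', '174/52', '142/53', '95/39', '77/32', '79/32', '81/30', '82/31', '79/32', '79/31', '81/31', '86/11', '126/11', '144/12', '150/11']
124 300 ['143/13', '114/31', '87/30', '79/32', '75/32', '81/33', '120/54', '164/54', '180/53', '181/53', '179/54', '159/55', '108/38', '79/32', '80/31', '82/32', '80/31', '81/31', '78/30', '84/31', '99/12', '121/11', '127/10', '130/12']
```

View pics/crop8.png

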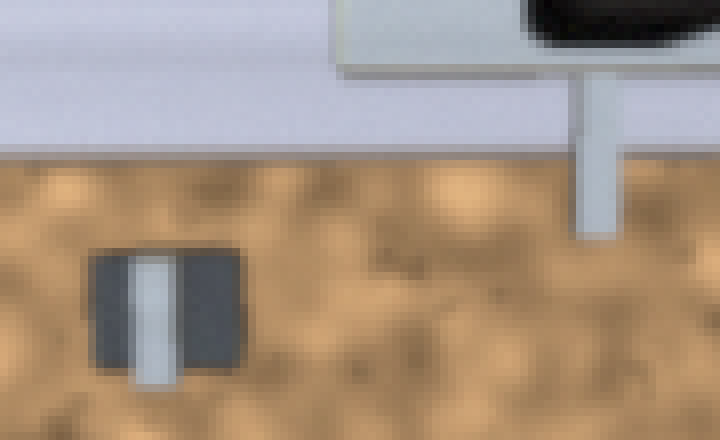

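```bash
python3 - <<'E'
from h import *
f=cam("wrist")
a=ray(f,364.4,104,53); b=ray(f,308.7,118,54); print(a,b)
p=ray(f,373,50,99)
for yaw in (-0.5,-1,-1.5):
    t=np.radians(yaw); ux=np.array([np.cos(t),np.sin(t)]); print(yaw,(a-b)[:2]@ux)
P=pts(f); x,y,z=P[...,0],P[...,1],P[...,2]
m=(z>95)&(z<103)&(y<-90)&(x<640)&(x>580); print(cv2.minAreaRect(P[m][:,:2].astype(np.float32)))
# rail direction from its near edge
m=(abs(z-42)<2)&(x>510)&(x<700)&(y<-80)&(y>-160)
q=P[m]; xs=np.arange(520,570,4); e=[q[(abs(q[:,0]-k)<3)][:,1].min() for k in xs]+[]; print(np.degrees(np.polyfit(xs,e,1)[0])*1, e)
E
python3 go.py 607 -119 120 -1.2
```

```text
[ 607.11557715 -151.04819105   53.        ] [ 564.24023896 -160.62635816   54.        ]
-0.5 42.79012140783479
-1 42.70164599762184
-1.5 42.60991869174002
((607.0291748046875, -119.90428161621094), (35.64032745361328, 15.912639617919922), 88.7636489868164)
-0.4338956518743197 [np.float64(-146.52659451723628), np.float64(-146.55813004451772), np.float64(-145.9122157167129), np.float64(-145.97396685792552), np.float64(-146.06574682840497), np.float64(-146.14465393579093), np.float64(-146.21504977723848), np.float64(-146.2903993885625), np.float64(-146.36469019826362), np.float64(-146.4408875800672), np.float64(-146.51501033033506), np.float64(-146.58656936556662), np.float64(-146.6624790860107)]
now [ 577.6 -218.5  179.8] [180.    0.   -1.1] t 14.85
turn units [0.   0.   0.02] shift after [  27.3 -100.1   59.8]
```

The slide needs to travel about 42.7 mm, which is within the 38–60 given. I go over the paddle at (607,-119.5) and grip it.

```bash
python3 -m handwheel '[[0.1,14,-40,0,0,0,0],[0.1,15,-45,0,0,0,0],[0.1,0,-15,15,0,0,0],[0.1,0,0,25,0,0,0],[0.1,0,0,20,0,0,0],[0.1,0,0,0,0,0,0],[0.1,0,0,0,0,0,0],[0.1,0,0,0,0,0,0]]'
python3 go.py 607 -119.5 62 -1.2
python3 - <<'E'
from h import *
f=cam("wrist"); cv2.imwrite("pics/w9.png",f["img"])
E
```

```text
time: 15.65
position: [609.6, -118.8, 121.0]
tcp_rot: [180.0, -0.1, -1.0]
force: [0.3, -0.4, 0.2]
width: 39.6
now [ 609.6 -118.8  121. ] [ 1.8e+02 -1.0e-01 -1.0e+00] t 15.65
turn units [ 0.01 -0.02  0.03] shift after [-2.6  0.7 59. ]
```

View pics/w9.png

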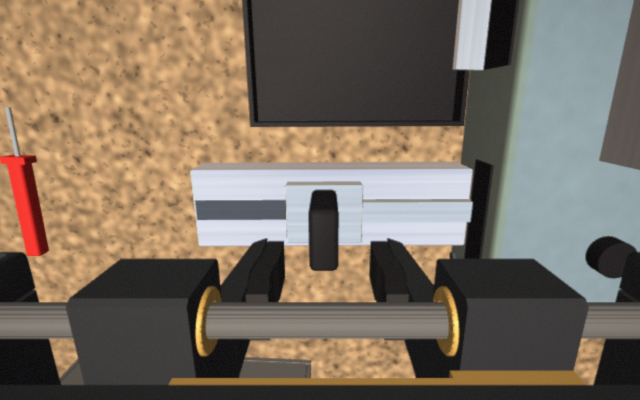

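The paddle at (323,230) sits between the fingers. I descend and close.

```bash
python3 -m handwheel '[[0.1,-2,0,20,0,0,0],[0.1,0,0,20,0,0,0],[0.1,0,0,12,0,0,0],[0.1,0,0,5,0,0,0],[0.1,0,0,0,0,0,0],[0.1,0,0,0,0,0,0],[0.1,0,0,0,0,0,0]]'
python3 -m handwheel '[[1,0,0,0,0,0,0],[1,0,0,0,0,0,0],[1,0,0,0,0,0,0],[1,0,0,0,0,0,0],[1,0,0,0,0,0,0],[1,0,0,0,0,0,0]]' 45
```

```text
time: 16.4
position: [607.8, -118.1, 63.9]
tcp_rot: [180.0, -0.1, -1.0]
force: [0.5, -0.3, 0.6]
width: 39.5
time: 17.0
position: [607.8, -117.9, 63.1]
tcp_rot: [180.0, -0.1, -1.0]
force: [5.6, 0.3, -1.4]
width: 15.8
```

```bash
python3 -m handwheel '[[1,-4,0,0,0,0,0],[1,-5,0,0,0,0,0],[1,-5,0,0,0,0,0],[1,-5,0,0,0,0,0],[1,-5,0,0,0,0,0],[1,-5,0,0,0,0,0],[1,-5,0,0,0,0,0],[1,-4,0,0,0,0,0]]'
python3 -m handwheel '[[1,-3,0,0,0,0,0],[1,-1,0,0,0,0,0],[1,0,0,0,0,0,0],[1,0,0,0,0,0,0],[1,0,0,0,0,0,0]]'
python3 - <<'E'
from h import *
for n,(a,b,c,d) in dict(scene=(235,310,290,390),side=(155,220,280,350),wrist=(0,400,0,640)).items():
    f=cam(n); im=f["img"]; k=1 if n=="wrist" else 7.5; cv2.imwrite(f"pics/{n}10.png",cv2.resize(im[a:b,c:d],None,fx=k,fy=k,interpolation=cv2.INTER_CUBIC))
E
```

```text
time: 17.8
position: [570.5, -117.4, 63.1]
tcp_rot: [180.0, -0.2, -1.0]
force: [10.1, -0.8, -6.3]
width: 16.0
time: 18.3
position: [566.7, -117.4, 63.1]
tcp_rot: [180.0, -0.2, -1.0]
force: [9.4, 0.5, -5.1]
width: 15.3
```

View pics/scene10.png

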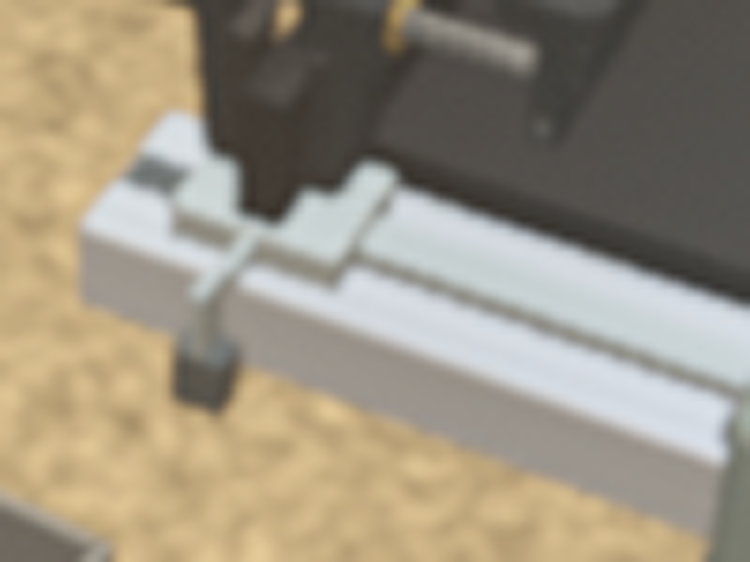

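View pics/side10.png

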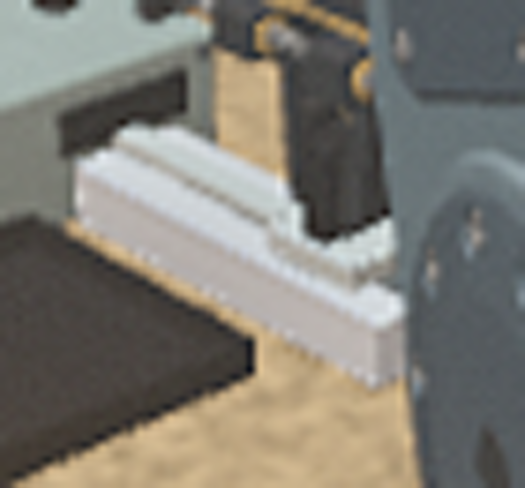

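View pics/wrist10.png

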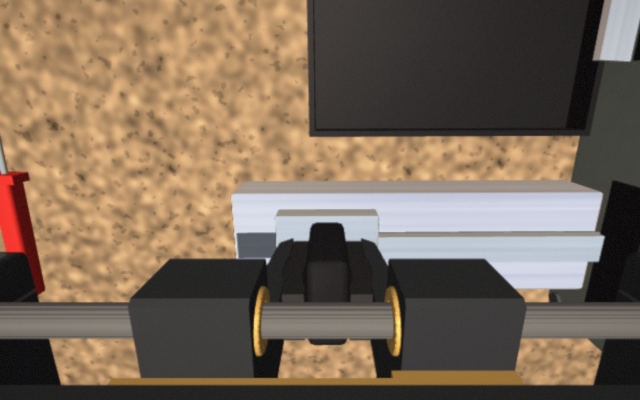

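The carriage followed: in the scene crop the pointer reaches the blade's top at (205,295). Now the remaining offset, using the scene's depth points.

```bash
python3 - <<'E'
from h import *
P=0
for i in range(4):
    f=cam("scene"); P=P+pts(f)/4
x,y,z=P[...,0],P[...,1],P[...,2]
m=(x>540)&(x<590)&(y<-140)&(y>-175)&(z>47)
for yy in range(-172,-136,2):
    k=m&(abs(y-yy)<1)
    if k.sum(): print(yy,k.sum(),x[k].min().round(1),x[k].max().round(1),x[k].mean().round(2),z[k].mean().round(1))
g=(z>50)&(z<57)&(x>500)&(x<640)&(y<-95)&(y>-150)
print("carriage x",np.percentile(x[g],[1,99]),g.sum())
# predicted pixels
for p in [(564.2,-150,54),(564.2,-160.6,54),(566.2,-150,54),(562.2,-150,54)]: print(p,proj(f,p).round(1), ((proj(f,p)-[290,235])*7.5).round(0))
c=f["img"][255:290,305:335]; cv2.imwrite("pics/c11.png",cv2.resize(c,None,fx=18,fy=16,interpolation=cv2.INTER_NEAREST))
E
```

```text
-172 66 540.4 585.6 556.15 404.8
-170 43 540.6 588.6 564.72 410.3
-168 56 541.3 589.9 574.06 360.1
-166 56 540.2 590.0 571.42 382.7
-164 57 541.0 589.7 572.13 372.7
-162 45 541.1 590.0 572.22 394.0
-160 40 540.0 589.8 570.26 371.1
-158 58 541.2 589.0 570.77 358.4
-156 192 540.3 589.5 568.7 304.6
-154 497 549.1 589.8 568.08 287.8
-152 371 540.5 589.9 570.02 270.5
-150 336 540.0 589.9 568.83 259.6
-148 238 540.2 589.9 570.97 279.2
-146 166 540.2 589.9 569.88 270.0
-144 112 540.1 590.0 565.02 251.7
-142 87 540.3 589.5 570.9 252.1
-140 84 540.8 588.5 570.34 211.9
carriage x [542.54486071 638.29711984] 337
(564.2, -150, 54) [319.2 268.9] [219. 254.]
(564.2, -160.6, 54) [316.9 272.1] [202. 279.]
(566.2, -150, 54) [320.1 269.2] [226. 256.]
(562.2, -150, 54) [318.3 268.5] [213. 251.]
```

View pics/c11.png

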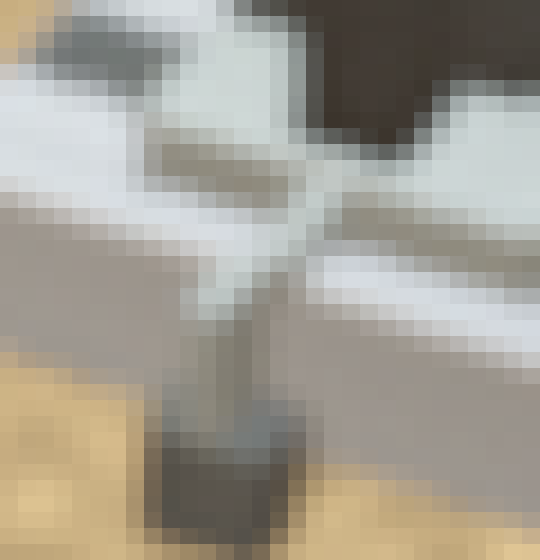

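```bash
python3 - <<'E'
from h import *
P=0
for i in range(4):
    f=cam("scene"); P=P+pts(f)/4
x,y,z=P[...,0],P[...,1],P[...,2]
m=(x>540)&(x<590)&(y<-134)&(y>-172)&(z>47)&(z<60)
for v,u in zip(*np.nonzero(m)): print((u,v),P[v,u].round(1))
g=(z>49)&(z<57)&(x>530)&(x<600)&(y<-120)&(y>-142); print("carriage x",x[g].min(),x[g].max(),g.sum())
E
```

```text
(np.int64(313), np.int64(260)) [ 542.4 -134.1   55.8]
(np.int64(312), np.int64(261)) [ 541.8 -137.4   55.5]
(np.int64(313), np.int64(261)) [ 543.6 -136.5   55.5]
(np.int64(314), np.int64(261)) [ 546.  -136.7   56.7]
(np.int64(316), np.int64(261)) [ 549.2 -134.    55.8]
(np.int64(312), np.int64(262)) [ 542.2 -138.1   53.5]
(np.int64(313), np.int64(262)) [ 544.7 -138.6   54.9]
(np.int64(314), np.int64(262)) [ 547.  -138.7   56. ]
(np.int64(315), np.int64(262)) [ 548.7 -137.6   55.7]
(np.int64(316), np.int64(262)) [ 550.6 -137.    56.1]
(np.int64(317), np.int64(262)) [ 552.2 -135.6   55.7]
(np.int64(318), np.int64(262)) [ 554.2 -135.1   56.1]
(np.int64(312), np.int64(263)) [ 542.7 -139.    51.7]
(np.int64(313), np.int64(263)) [ 544.9 -138.9   52.6]
(np.int64(314), np.int64(263)) [ 547.3 -139.4   53.9]
(np.int64(315), np.int64(263)) [ 549.5 -139.1   54.6]
(np.int64(316), np.int64(263)) [ 551.7 -139.2   55.7]
(np.int64(317), np.int64(263)) [ 553.9 -139.    56.4]
(np.int64(318), np.int64(263)) [ 555.2 -137.    55.3]
(np.int64(319), np.int64(263)) [ 557.  -136.2   55.5]
(np.int64(320), np.i
[... 6674 characters left out ...]
]
(np.int64(316), np.int64(274)) [ 565.3 -167.2   55.1]
(np.int64(317), np.int64(274)) [ 566.4 -164.9   53.6]
(np.int64(318), np.int64(274)) [ 566.8 -160.9   50.4]
(np.int64(315), np.int64(275)) [ 563.7 -168.2   52.6]
(np.int64(316), np.int64(275)) [ 565.6 -167.6   52.9]
(np.int64(317), np.int64(275)) [ 566.3 -164.4   50.5]
(np.int64(318), np.int64(275)) [ 566.8 -160.8   47.7]
(np.int64(315), np.int64(276)) [ 563.6 -167.7   49.4]
(np.int64(316), np.int64(276)) [ 566.2 -168.8   51.5]
(np.int64(317), np.int64(276)) [ 566.2 -164.    47.3]
(np.int64(315), np.int64(277)) [ 564.2 -168.9   48. ]
(np.int64(316), np.int64(277)) [ 565.8 -167.8   47.8]
carriage x 541.8121008771543 599.5566860811446 191
```

Depth gives pointer x 564.5–568.4 (centre 566.4) and blade 562.7–566.8 (centre 564.8). The pull is 1.6 mm short, which matches the TCP travel (41.1 of 42.7). I pull 1.5 mm more.

```bash
python3 -m handwheel '[[1,-1,0,0,0,0,0],[1,-0.5,0,0,0,0,0],[1,0,0,0,0,0,0],[1,0,0,0,0,0,0],[1,0,0,0,0,0,0],[1,0,0,0,0,0,0],[1,0,0,0,0,0,0],[1,0,0,0,0,0,0]]'
python3 -m handwheel '[[1,0,0,0,0,0,0],[1,0,0,0,0,0,0],[1,0,0,0,0,0,0],[1,0,0,0,0,0,0]]'
python3 - <<'E'
from h import *
P=0
for i in range(4):
    f=cam("scene"); P=P+pts(f)/4
cv2.imwrite("pics/s12.png",f["img"])
x,y,z=P[...,0],P[...,1],P[...,2]
for lab,a,b in(("pointer",-152,-142),("mark",-169,-159)):
    m=(x>555)&(x<580)&(y<b)&(y>a)&(z>50)&(z<58); print(lab,m.sum(),x[m].min(),x[m].max(),x[m].mean())
s=env.get_state(); print(s["position"],s["force"],s["width"],s["qvel"].round(2),s["time"])
E
```

```text
time: 19.65
position: [565.3, -117.3, 63.1]
tcp_rot: [180.0, -0.2, -1.0]
force: [9.8, 0.8, -6.2]
width: 15.5
time: 20.05
position: [565.3, -117.3, 63.1]
tcp_rot: [180.0, -0.2, -1.0]
force: [9.6, 0.8, -5.3]
width: 15.8
pointer 11 562.9508641128066 567.3422110264291 565.5919335816803
mark 12 562.9741401144547 566.3839588558344 565.0311039741609
[ 565.29353474 -117.30390037   63.05010911] [10.28270255  1.36296504 -6.95089538] 15.225288474189224 [ 0.11  0.03 -0.04  0.11 -0.09 -0.11] 20.25
```

View pics/s12.png

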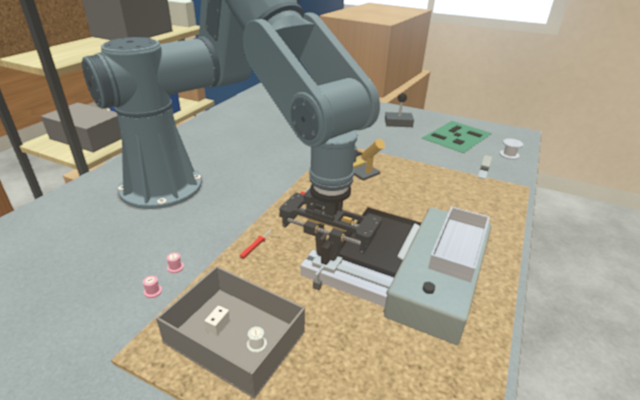

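The pointer is within about 0.6 mm of the mark, still and firmly held. The parts lie in the tote at (217,319) and (257,338), and the stand and probe look undisturbed. Handing in.

```bash
python3 -c "
from rig import env; print(env.hand_in())"
```

```text
the job is handed in; nothing more can be done
None
```

I put the push button and then the white spacer block from the catch tray into the tote. I then gripped the gate slide's paddle at a 45 N grip setting, pulled the slide out about 42.5 mm, and handed the job in while holding it there, at about 20 s of the 69 s allowed.

- **Pointer and mark:** at the last check the pointer was about 0.6 mm from the index mark, inside the 5 mm limit. The arm was still, with about 10 N of pull showing at the wrist.
- **Parts:** both lay in the upright tote in the last picture.
- **Bystanders:** the iron stand and the probe in view looked undisturbed. The second probe was mostly hidden behind the gripper in that picture, so I checked it only earlier. The pink look-alikes were not touched.
- **Failed or disagreeing checks:** no check failed. The first pull stopped 1.6 mm short by both the depth points and the arm's travel, and I corrected it by 1.5 mm.

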